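# Clear the runway and fetch the sample canister

### The arm

A 7-joint arm with a two-finger parallel gripper is mounted at the origin on the work surface. World frame = base frame: x ahead of the robot, y to its left, z up, the work surface at z = 0. Lengths are in m, angles in rad, forces in N, time in s.
With the tool pointing down it reaches from about 0.4 to 0.875 m from the base axis. Payload 19.3 kg.
Tool frame: the origin (TCP) lies midway between the tips of the shut fingers; the grasp point (between the pads) lies bot.tcp_to_grasp behind it (bot.tcp_to_grasp is the distance from the TCP to the grasp point, in m); z points along the fingers, y is the line along which they close (so a half turn about z gives the same grasp; the last joint's range is limited). The gripper opens to 85 mm and grips with 20 to 120 N. Pads are 22 mm wide; open, the fingers measure 114 mm over their backs; the gripper's body (76 mm by 85 mm) begins 54 mm behind the grasp point. The pads swing forward as they close: fully open they stand 13 mm farther back than shut.
Start: joints at [1.186, 0.521, -0.036, 1.599, 0.021, 1.021, -0.113], TCP at [0.193, -0.594, 0.231] pointing down, gripper open.
Joint ranges: [-2.91, 2.91], [-0.3, 2.13], [-1.5, 1.42], [0.17, 2.43], [-1.26, 4.41], [0.16, 1.93], [-2.52, 2.52]. Speed limits (rad/s): [1.89, 1.89, 2.39, 2.39, 3.01, 3.01, 3.01].

### API

Orientations are given as [roll, pitch, yaw] about the fixed x, y, z axes, in that order (R = Rz(yaw) Ry(pitch) Rx(roll)).
In Python, from workcell import observe, imaging, bot gives the robot as it stands.
- The arm moves only by the tool send_rows, never from a script. Its argument "plan" is text: rows parted by semicolons, each of 7 numbers parted by spaces: the shift along the tool's x, y, z in m, then the turn, a rotation vector about the tool's x, y, z in degrees, then the finger opening in m, from 0 to 0.0854. In form: dx dy dz rx ry rz claw; .... A call has 1 to 10 rows; each row is the pose to reach, as a shift and turn from the pose commanded when the call began, along the tool's axes at that moment; what a row does not reach only later rows make up. A row lasts 1/12 s, in which the tool goes at most 41.7 mm and 7.16 degrees, less where a joint would pass 70% of its speed; a pose out of reach is approached as far as the arm can. A call with a gripper value outside its range is refused whole. The fingers move at their own pace and stop on an object; "grip_force" is the grip in N (left out, the last holds). Time passes only in rows, so rows that repeat a pose let the fingers close. It gives the time, the measured TCP pose, the force, the opening and the grip force at its end, in the units of the state.
- observe(): the state, without advancing time (a new reading comes with each control period).
- imaging.grab_frame(name): name is "scene" or "side" or "wrist"; returns a dict with "color" (480x640x3 uint8, red, green, blue), "fx", "fy", "cx", "cy" (pixels), "dist_coeffs" ([k1, k2, p1, p2, k3] as OpenCV has them; the pictures are not rectified), "eye" and "orientation" of the camera in the world; the wrist camera has in their place "tool_from_camera" (4x4, takes a point from camera to tool coordinates, whose origin is the TCP and whose axes are the flange's). Camera axes: x right, y down, z forward; pixel columns grow to the right and rows downward; lengths in m; the calibration is good to about 2 mm. A picture is of the moment at which its call begins: read the wrist's pose just before it. There is no depth.
- bot.job_done(): hands the job in; it is judged then, once.
The state is a dict: "clock": time; "qpos": joint angles; "qd": joint speeds; "joint_efforts": joint torques, N m; "position": TCP position; "tool_rot": TCP orientation; "force": force on the tool from outside, world axes, zero at the start; "moment": the same for the moment, N m; "grip_width": finger opening in m; "finger_force": force on a finger pad.
Only numpy, scipy, OpenCV 4.12 (cv2) and the standard library are available. Lean on these libraries where they do the work, as an engineer would, in place of code of your own. Each camera call takes 0.05 s, during which the arm holds its last target. There are 200 camera calls.

### The job

Someone left a valve block standing on the runway of the steel sample bay: move it out of the way first and stand it upright in the parts tray. Then slide the bay's cover fully open to its end stop, lift out the sample canister and stand it upright on the middle of the balance's round pan, and finally slide the cover fully shut again. Keep the canister upright throughout, drop neither part, and leave all the other things where they are.

Things in the scene. Friction and masses are not known exactly. Their poses are not given: they have to be found in the camera images.
- bay: Fixed steel sample bay, a low housing 112 mm wide (its x), 274 mm long (its y, -140 to +134 mm), sides 76 mm high; origin on the table, y = 0 near its middle. Its -y half is a pocket under the cover, its +y half the runway. The cover slides along the bay's +y from over the pocket to over the runway; anything standing on the runway is in its way.
- bay_pocket (a point): Centre of the pocket's inner floor, 18 mm above the table. The pocket is open-topped, inside 84 mm wide (bay x) and 118 mm long (bay y), its walls 70 mm above the table.
- bay_runway (a point): Centre of the runway's flat solid top, 70 mm above the table, 132 mm long (bay y), between guide rails 94 mm apart that stand 6 mm above it; the end stop at its +y end stands 7 mm above it.
- cover (a joint): Slide of the bay's cover, m: 0 fully shut over the pocket, 0.125 fully open over the runway (end stop); grows as the cover moves along the bay's +y. It starts shut or up to 20 mm ajar, stays where left; about 2 N of friction plus a little damping. The cover is a steel plate 91 x 120 x 5 mm, its top 76.5 mm above the table.
- cover_grip (a point): Top centre of the cover's upright fin, the grip: 12 mm thick along the slide direction (bay y), 44 mm wide across it (bay x), standing 32 mm above the cover's plate at its middle, top 108.5 mm above the table. Moves with the cover.
- valve_block: Steel valve block, 0.3 kg or so, standing on the runway at the start. Six-sided body 40 mm across flats and 38 mm high, a round collar 34 mm in diameter above it (total height 52 mm), and a square flange with a 16 mm stub sticking out to its +x, 43 mm from the axis, 19 mm up. Two flats face its +y and -y (clear to grasp). Origin: centre of its underside; z up.
- canister: Sample canister, a plain steel cylinder 32 mm in diameter with a foot flange 36 mm wide and 5 mm high, 50 mm tall, about 0.15 kg. Stands on the pocket's floor under the cover at the start, so that it is seen only when the cover is open. Origin: centre of its underside; z up.
- tray: Fixed open aluminium parts tray 200 (x) by 150 (y) by 22 mm high, walls and floor 3 mm, origin on the table under its centre. A washer and a bolt lie in its +x half; its -x half is free.
- balance: Fixed white laboratory balance, 150 (x) by 140 (y) mm, 38 mm high, with a dark display by its -x edge; origin on the table under its centre.
- balance_pan (a point): Centre of the top face of the balance's round steel pan, 100 mm in diameter, 56 mm above the table. The pan does not move.
- spare_canister: Bystander: another canister of the same form, standing on the table beyond the bay. Origin under its centre.
- wrench: Bystander: 150 mm wrench lying on the table on the robot's side of the bay. Leave alone.
- washer: Bystander: 32 mm washer lying in the tray.
- bolt: Bystander: bolt 35 mm tall standing on its head in the tray.
- standoff_a: Bystander: six-sided standoff, 60 mm tall, standing far out on the table.
- standoff_b: Bystander: six-sided standoff, 45 mm tall, standing far out on the table.
- wash_bottle: Bystander: white bottle 90 mm tall standing far out on the table.
Mind the look-alikes: they are no part of the job. Leave any red look-alike of the valve_block alone.

How it is judged:
By the outcome, as a careful person would: the job done as asked, in the order asked, and still so for the second after the job is handed in, with the robot touching nothing.
It also fails if it takes over 72 s, if anything falls off the work surface, if the arm or the gripper's body presses on something with over 40 N, if the wrist force passes 120 N, or if a joint passes its speed limit or range.

## Working session

There is one attempt and no reset: what is moved stays moved. The work goes in short steps, Python scripts to look and compute and a tool call to move; the robot and the scene stay as the last step left them, time stands still between calls to the robot, and variables do not carry over. Pictures are saved under pics/ and viewed, at most 12 in all, crops included, and the job is handed in when it is done.

Besides the shell and the picture viewer there is one more tool, called after "Call:" by a JSON object that holds its "op" and its "data", one argument or row to a line. send_rows: Moves the arm, as the interface text tells. Its arguments: {"type":"object","properties":{"plan":{"type":"string"},"grip_force":{"type":"number"}},"required":["plan"]}

```bash
ls; mkdir -p pics
cat > h.py <<'E'
import numpy as np, cv2
from scipy.spatial.transform import Rotation as R
from workcell import observe, imaging, bot
def rot(o):
    o=np.array(o,float)
    if o.shape==(3,3): return o
    if o.size==4: return R.from_quat(o).as_matrix()
    return R.from_euler('xyz',o).as_matrix()
def cam(name):
    s=observe(); f=imaging.grab_frame(name)
    K=np.array([[f['fx'],0,f['cx']],[0,f['fy'],f['cy']],[0,0,1]]); d=np.array(f['dist_coeffs'],float)
    if name=='wrist':
        T=np.array(f['tool_from_camera']); Rt=rot(s['tool_rot'])
        Rc=Rt@T[:3,:3]; e=Rt@T[:3,3]+np.array(s['position'])
    else: Rc=rot(f['orientation']); e=np.array(f['eye'])
    return dict(img=f['color'],K=K,d=d,R=Rc,e=e)
def ray(c,uv):
    p=cv2.undistortPoints(np.array(uv,float).reshape(-1,1,2),c['K'],c['d']).reshape(-1,2)
    return np.c_[p,np.ones(len(p))]@c['R'].T
def onz(c,uv,z):
    r=ray(c,uv); return c['e']+r*((z-c['e'][2])/r[:,2])[:,None]
def proj(c,P):
    P=(np.atleast_2d(P)-c['e'])@c['R']
    return cv2.projectPoints(P,np.zeros(3),np.zeros(3),c['K'],c['d'])[0].reshape(-1,2)
def save(c,n,crop=None,s=1):
    im=c['img'][...,::-1]
    if crop: x0,y0,x1,y1=crop; im=im[y0:y1,x0:x1]
    cv2.imwrite('pics/'+n,cv2.resize(im,None,fx=s,fy=s,interpolation=cv2.INTER_CUBIC))
E
python3 - <<'E'
from h import *
s=observe(); print(s); print(bot.tcp_to_grasp,[x for x in dir(bot) if x[0]!='_'])
ims=[]
for n in('scene','side'):
    f=imaging.grab_frame(n); print(n,f['eye'],f['orientation'],f['fx'],f['dist_coeffs'])
    c=cam(n); save(c,n+'0.png',s=1.25)
E
```

```text
pics
{'clock': 0.0, 'qpos': array([ 1.18582411,  0.52200537, -0.03631236,  1.60000992,  0.02120083,
        1.02106116, -0.1127868 ]), 'qd': array([-0.00072693, -0.00048644, -0.00072771, -0.00061142, -0.00021476,
       -0.00245521,  0.00028889]), 'joint_efforts': array([-7.07086165e-04, -9.27097392e+01,  1.97979346e+00, -3.69929516e+01,
        1.78649335e-02,  8.08637822e-03,  5.33605407e-05]), 'position': array([ 0.19335558, -0.59399383,  0.23073059]), 'tool_rot': array([-3.14049715e+00,  8.53960946e-05,  3.14762926e-01]), 'force': array([0.68988097, 0.68536541, 0.29761456]), 'moment': array([-0.06012023,  0.01656099, -0.00600794]), 'finger_force': 0.0, 'grip_width': 0.08573937240836739}
0.0187 ['IKError', 'job_done', 'tcp_to_grasp']
scene [ 0.99184335 -0.57698204  0.68259221] [-2.28309647 -0.0173454   0.63303454] 471.11128870336034 [-0.05173772  0.          0.          0.          0.        ]
side [ 0.38860422 -0.59647265  0.76404259] [-2.39340511  0.00639695 -0.31660789] 482.9337055152992 [-0.12092708  0.          0.          0.          0.        ]
```

View pics/scene0.png

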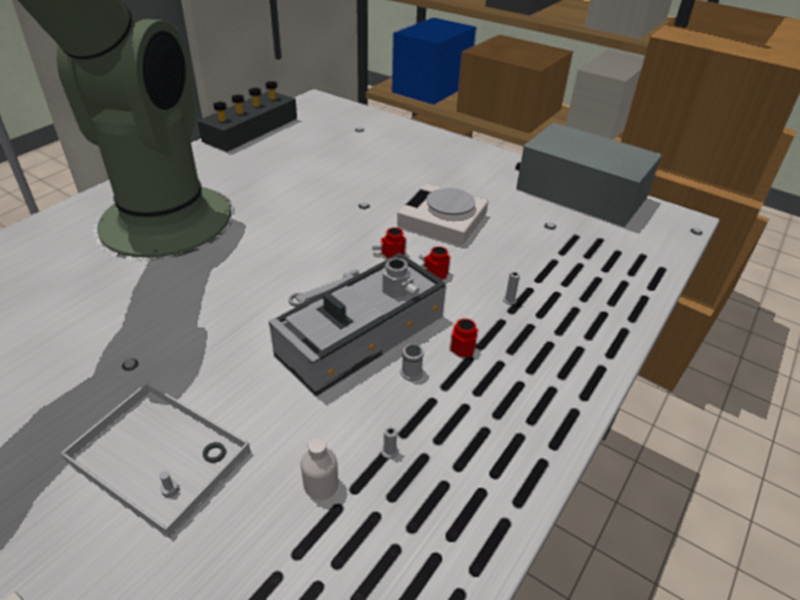

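View pics/side0.png

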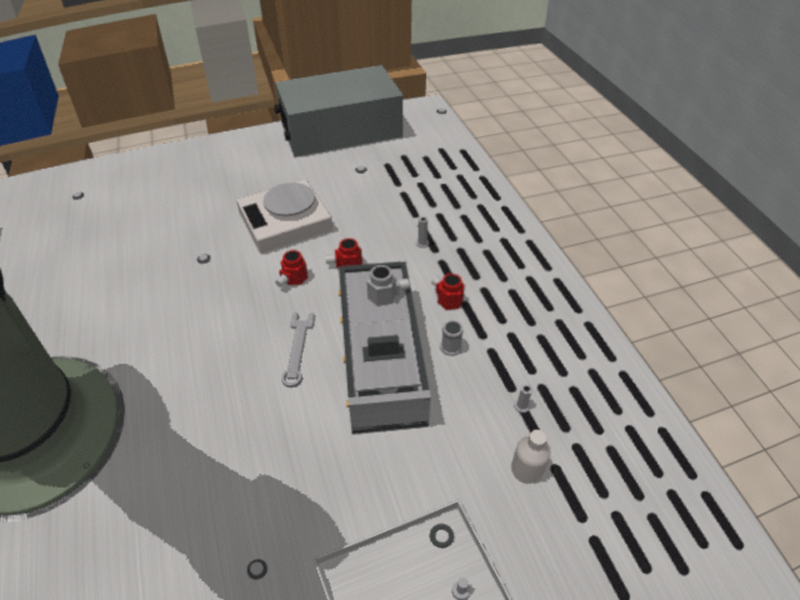

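Scene (800-wide view): candidates for the valve block are the grey one on the runway (396,275) and the red look-alikes (393,243), (437,262) and (464,337). Grey canister-like items are the spare at (412,360), which is a bystander. I choose the grey block on the runway. The tray is at (157,457), the balance pan at (451,203) and the fin at (334,308).

Run:
```python
from h import *
c=cam('scene'); d=cam('side')
save(c,'crop_scene.png',(205,170,365,320),5)
q=lambda cc,l,z:print(np.round(onz(cc,np.array(l)/1.25,z),3).tolist())
def tri(a,b):
    ra=ray(c,[np.array(a)/1.25])[0]; rb=ray(d,[np.array(b)/1.25])[0]
    A=np.c_[ra,-rb]; t=np.linalg.lstsq(A,d['e']-c['e'],rcond=None)[0]
    p=c['e']+ra*t[0]; r=d['e']+rb*t[1]; return np.round((p+r)/2,3),np.round(np.linalg.norm(p-r),4)
print('collar',tri((396,263),(380,271)))
print('fin top',tri((334,302),(383,341)))
q(c,[(396,263)],.122);q(d,[(380,271)],.122)
q(c,[(334,302)],.1085);q(d,[(383,341)],.1085)
print('pan');q(c,[(451,203)],.056);q(d,[(289,201)],.056)
print('tray rim corners');q(c,[(150,387),(249,444),(170,527),(65,455)],.022);q(d,[(317,565),(460,504)],.022)
print('balance top corners');q(c,[(422,185),(488,205),(459,238),(399,212)],.038)
print('bay top');q(c,[(403,256),(444,286),(321,366),(271,321)],.076)
q(d,[(342,265),(406,262),(428,394),(351,402)],.076)
print('spare,bolt,reds,bottle');q(c,[(412,350)],.05);q(c,[(168,478)],.038);q(c,[(464,325),(437,252),(394,233)],.052);q(c,[(317,445)],.09)
```

```text
collar (array([0.572, 0.038, 0.124]), np.float64(0.0002))
fin top (array([ 0.54 , -0.077,  0.103]), np.float64(0.0021))
[[0.571, 0.04, 0.122]]
[[0.572, 0.039, 0.122]]
[[0.543, -0.081, 0.109]]
[[0.538, -0.083, 0.109]]
pan
[[0.492, 0.346, 0.056]]
[[0.483, 0.344, 0.056]]
tray rim corners
[[0.384, -0.317, 0.022], [0.573, -0.299, 0.022], [0.586, -0.441, 0.022], [0.392, -0.461, 0.022]]
[[0.375, -0.326, 0.022], [0.57, -0.307, 0.022]]
balance top corners
[[0.387, 0.398, 0.038], [0.543, 0.414, 0.038], [0.557, 0.272, 0.038], [0.412, 0.277, 0.038]]
bay top
[[0.534, 0.114, 0.076], [0.635, 0.087, 0.076], [0.592, -0.169, 0.076], [0.471, -0.144, 0.076]]
[[0.53, 0.118, 0.076], [0.633, 0.091, 0.076], [0.576, -0.166, 0.076], [0.473, -0.145, 0.076]]
spare,bolt,reds,bottle
[[0.662, -0.044, 0.05]]
[[0.541, -0.403, 0.038]]
[[0.698, 0.05, 0.052], [0.558, 0.19, 0.052], [0.46, 0.192, 0.052]]
[[0.683, -0.279, 0.09]]
```

View pics/crop_scene.png

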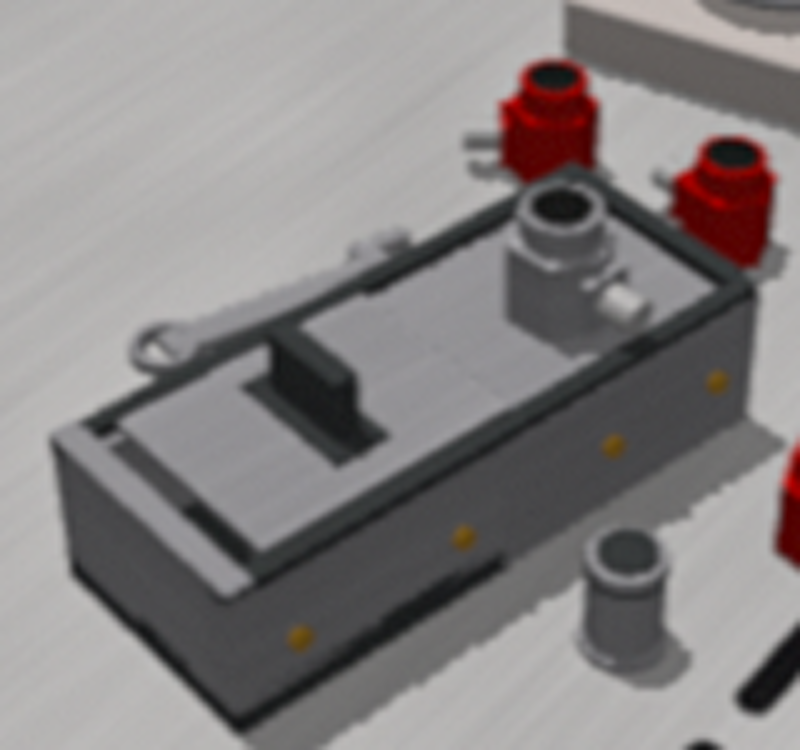

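The crop shows the grey block at (560,270) with its stub at (625,300), standing on the runway near the far end, and the cover about 15–20 mm ajar. Red look-alikes stand off the bay. Next I work out the first move.

```bash
cat >> h.py <<'E'
def go(pos,yaw_deg):
    s=observe(); Rt=rot(s['tool_rot']); d=Rt.T@(np.array(pos)-s['position'])
    Rg=R.from_euler('xyz',[np.pi,0,np.radians(yaw_deg)]).as_matrix()
    rv=R.from_matrix(Rt.T@Rg).as_rotvec(degrees=True)
    print('t',round(s['clock'],2),'now',np.round(s['position'],4),'shift',np.round(d,4),'turn',np.round(rv,1))
E
python3 - <<'E'
from h import *
c=cam('scene'); p=onz(c,[(205+625/5,170+300/5)],.089)[0]; print(p, np.degrees(np.arctan2(p[1]-.039,p[0]-.5715)))
go((.53,.0,.28),-13)
E
```

```text
[0.60436008 0.03932195 0.089     ] 0.5613460329232248
t 0.35 now [ 0.1935 -0.5942  0.2312] shift [ 0.5039 -0.4608 -0.0487] turn [-0.  0. 31.]
```

Call:
{"op": "send_rows", "data": {
  "plan": "0.1 -0.1 -0.05 0 0 6 0.085;0.15 -0.14 -0.05 0 0 12 0.085;0.2 -0.18 -0.05 0 0 18 0.085;0.25 -0.22 -0.05 0 0 24 0.085;0.3 -0.27 -0.05 0 0 31 0.085;0.33 -0.3 -0.05 0 0 31 0.085;0.36 -0.33 -0.05 0 0 31 0.085;0.4 -0.36 -0.05 0 0 31 0.085;0.43 -0.4 -0.05 0 0 31 0.085;0.46 -0.43 -0.05 0 0 31 0.085"
}}

```text
clock: 1.18
position: [0.3945, -0.2369, 0.2758]
tool_rot: [3.141, -0.001, -0.226]
force: [2.4, -0.3, 0.1]
grip_width: 0.0849
finger_force: 0.0
```

Run:
```python
from h import *
go((.53,.0,.28),-13); print(observe()['qpos'])
```

```text
t 1.18 now [ 0.3945 -0.2369  0.2758] shift [ 0.0788 -0.2613 -0.0042] turn [ 0. -0.  0.]
[ 0.49187975  0.20622391 -0.09382619  1.95657572  0.02333605  0.9789701
 -1.41012334]
```

Call:
{"op": "send_rows", "data": {
  "plan": "0.08 -0.26 -0.004 0 0 0 0.085;0.08 -0.26 -0.004 0 0 0 0.085;0.08 -0.26 -0.004 0 0 0 0.085;0.08 -0.26 -0.004 0 0 0 0.085;0.08 -0.26 -0.004 0 0 0 0.085;0.08 -0.26 -0.004 0 0 0 0.085;0.08 -0.26 -0.004 0 0 0 0.085;0.08 -0.26 -0.004 0 0 0 0.085;0.08 -0.26 -0.004 0 0 0 0.085;0.08 -0.26 -0.004 0 0 0 0.085"
}}

```text
clock: 2.02
position: [0.5299, -0.004, 0.2792]
tool_rot: [3.141, 0.0, -0.227]
force: [0.3, -0.7, 0.6]
grip_width: 0.0852
finger_force: 0.0
```

Run:
```python
from h import *
go((.5715,.039,.28),0); print(observe()['qpos'])
c=cam('wrist'); save(c,'w1.png'); np.savez('w1.npz',**c)
print(proj(c,[(.5715,.039,.122),(.604,.039,.089),(.541,-.082,.1085)]))
```

```text
t 2.02 now [ 0.5299 -0.004   0.2792] shift [ 0.0309 -0.0512 -0.0008] turn [  0.   0. -13.]
[ 0.0791265   0.32655401 -0.23592819  1.78273847  0.08726598  1.04290814
 -1.98639028]
[[265.53869984 182.65236878]
 [262.0910485  145.36051486]
 [400.06796801 183.4337382 ]]
```

View pics/w1.png

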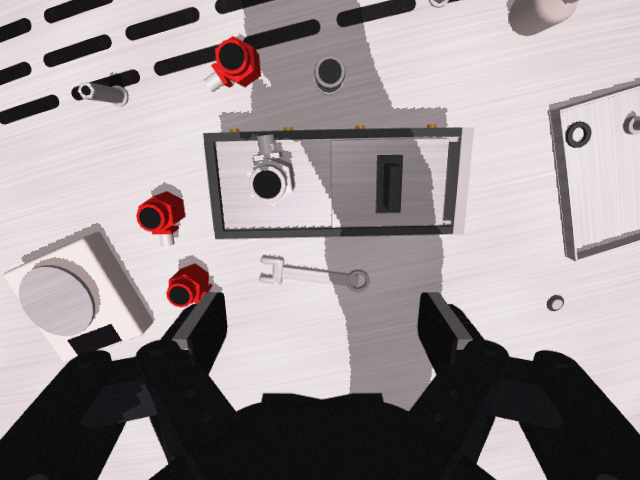

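Wrist view: grey block collar at (268,184), stub end at (265,137), fin at about (394,185), balance pan at (57,300), tray at right, and three reds off the bay. This agrees with the earlier estimates.

Run:
```python
from h import *
c=dict(np.load('w1.npz'))
g=cv2.cvtColor(c['img'],cv2.COLOR_RGB2GRAY)
def blob(x0,y0,x1,y1,t):
    m=(g[y0:y1,x0:x1]<t).astype(np.uint8); n,l,st,ce=cv2.connectedComponentsWithStats(m)
    for i in range(1,n):
        if st[i,4]>60: print(st[i]+[x0,y0,0,0,0],ce[i]+[x0,y0])
print('hole');blob(250,165,290,203,50)
print('fin');blob(370,150,410,215,35);blob(370,150,410,215,60)
P=lambda l,z:print(np.round(onz(c,l,z),4).tolist())
print('collar');P([(268,184)],.122)
print('stub');P([(265,137)],.089)
print('bay');P([(204,134),(216,238),(460,129),(453,233)],.076);P([(473,127),(465,234)],.07)
print('pan');P([(57,300)],.056)
print('tray');P([(549,109),(575,260)],.022)
```

```text
hole
[253 171  28  27 579] [266.59412781 183.9015544 ]
fin
[383 163  17  47 295] [386.68474576 183.26101695]
[ 376  155   27   58 1406] [388.87766714 182.83072546]
collar
[[0.5698, 0.0372, 0.122]]
stub
[[0.6109, 0.0341, 0.089]]
bay
[[0.6285, 0.0955, 0.076], [0.521, 0.1176, 0.076], [0.5757, -0.1567, 0.076], [0.4682, -0.1368, 0.076]]
[[0.5744, -0.1725, 0.07], [0.4617, -0.152, 0.07]]
pan
[[0.4836, 0.3542, 0.056]]
tray
[[0.5723, -0.2847, 0.022], [0.3725, -0.3137, 0.022]]
```

Run:
```python
from h import *
go((.570,.038,.14),-4);go((.570,.038,.075),-4)
```

```text
t 2.07 now [ 0.5298 -0.0044  0.2794] shift [ 0.0296 -0.0504  0.1393] turn [ 0.  0. -9.]
t 2.07 now [ 0.5298 -0.0044  0.2794] shift [ 0.0296 -0.0505  0.2043] turn [ 0.  0. -9.]
```

Call:
{"op": "send_rows", "data": {
  "plan": "0.0296 -0.0505 0.02 0 0 -5 0.085;0.0296 -0.0505 0.02 0 0 -9 0.085;0.0296 -0.0505 0.05 0 0 -9 0.085;0.0296 -0.0505 0.085 0 0 -9 0.085;0.0296 -0.0505 0.12 0 0 -9 0.085;0.0296 -0.0505 0.15 0 0 -9 0.085;0.0296 -0.0505 0.175 0 0 -9 0.085;0.0296 -0.0505 0.195 0 0 -9 0.085;0.0296 -0.0505 0.204 0 0 -9 0.085;0.0296 -0.0505 0.204 0 0 -9 0.085"
}}

```text
clock: 2.9
position: [0.5694, 0.0381, 0.074]
tool_rot: [3.141, 0.003, -0.07]
force: [-0.4, -0.2, -1.2]
grip_width: 0.0852
finger_force: 0.0
```

Call:
{"op": "send_rows", "data": {
  "plan": "0 0 0 0 0 0 0.06;0 0 0 0 0 0 0.05;0 0 0 0 0 0 0.03;0 0 0 0 0 0 0.03;0 0 0 0 0 0 0.03;0 0 0 0 0 0 0.03;0 0 0 0 0 0 0.03;0 0 0 0 0 0 0.03",
  "grip_force": 50
}}

```text
clock: 3.57
position: [0.571, 0.0391, 0.0767]
tool_rot: [-3.142, -0.002, -0.069]
force: [-2.7, -1.2, 11.6]
grip_width: 0.0394
finger_force: 49.9
```

Call:
{"op": "send_rows", "data": {
  "plan": "0 0 -0.008 0 0 0 0.03;0 0 -0.025 0 0 0 0.03;0 0 -0.05 0 0 0 0.03;0 0 -0.08 0 0 0 0.03;-0.003 0.01 -0.11 0 0 0 0.03;-0.01 0.035 -0.12 0 0 0 0.03;-0.018 0.07 -0.12 0 0 0 0.03;-0.026 0.105 -0.12 0 0 0 0.03;-0.035 0.14 -0.12 0 0 0 0.03;-0.044 0.175 -0.12 0 0 0 0.03"
}}

```text
clock: 4.4
position: [0.5136, -0.1337, 0.1963]
tool_rot: [3.141, -0.001, -0.069]
force: [1.1, -0.3, -1.7]
grip_width: 0.039
finger_force: 51.4
```

Run:
```python
from h import *
go((.43,-.387,.16),6)
print(observe()['grip_width'],observe()['force'])
```

```text
t 4.4 now [ 0.5136 -0.1337  0.1963] shift [-0.066   0.2584  0.0363] turn [ 0.  -0.  -9.9]
0.03898593975840992 [ 1.13067644 -0.29732652 -1.74975563]
```

Call:
{"op": "send_rows", "data": {
  "plan": "-0.01 0.035 0 0 0 -2 0.03;-0.018 0.07 0.01 0 0 -4 0.03;-0.027 0.105 0.02 0 0 -6 0.03;-0.036 0.14 0.03 0 0 -8 0.03;-0.045 0.175 0.036 0 0 -10 0.03;-0.054 0.21 0.036 0 0 -10 0.03;-0.061 0.24 0.036 0 0 -10 0.03;-0.066 0.258 0.036 0 0 -10 0.03;-0.066 0.258 0.036 0 0 -10 0.03;-0.066 0.258 0.036 0 0 -10 0.03"
}}

```text
clock: 5.23
position: [0.4301, -0.3859, 0.1598]
tool_rot: [3.142, -0.0, 0.103]
force: [0.9, 0.6, -2.9]
grip_width: 0.0397
finger_force: 51.3
```

Run:
```python
from h import *
c=cam('wrist'); save(c,'w2.png'); d=cam('side'); np.savez('w2.npz',**c)
go((.43,-.387,.03),6)
```

```text
t 5.33 now [ 0.4311 -0.3843  0.1598] shift [-0.0015  0.0026  0.1298] turn [-0.  -0.   0.1]
```

View pics/w2.png

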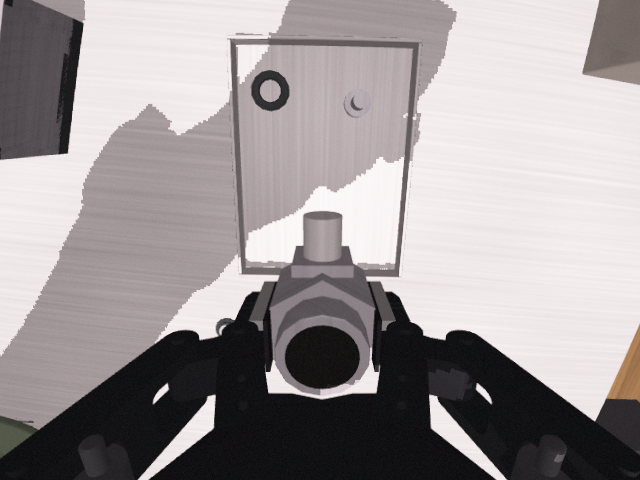

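The block is held squarely (stub at (322,235)). The tray's rim corners are at (229,38), (420,43), (400,276) and (240,273), the washer at (270,90) and the bolt at (357,102).

Run:
```python
from h import *
c=dict(np.load('w2.npz'))
p=onz(c,[(229,38),(420,43),(400,276),(240,273)],.022); print(np.round(p,4))
m=p.mean(0); print(m, np.linalg.norm(p[0]-p[3]),np.linalg.norm(p[0]-p[1]))
v=p[0]-p[3]+p[1]-p[2]; a=np.arctan2(v[1],v[0]); print(np.degrees(a))
t=m[:2]-.053*np.array([np.cos(a),np.sin(a)]); go((*t,.03),6); print(t)
```

```text
[[ 0.5668 -0.2995  0.022 ]
 [ 0.5784 -0.4451  0.022 ]
 [ 0.386  -0.4619  0.022 ]
 [ 0.3737 -0.3153  0.022 ]]
[ 0.47621804 -0.38047177  0.022     ] 0.19370327151260539 0.14605905753179732
4.82885813735225
t 5.33 now [ 0.4311 -0.3843  0.1598] shift [-7.800e-03 -1.000e-04  1.298e-01] turn [-0.  -0.   0.1]
[ 0.42340616 -0.3849333 ]
```

Call:
{"op": "send_rows", "data": {
  "plan": "-0.008 0 0.02 0 0 0 0.03;-0.008 0 0.045 0 0 0 0.03;-0.008 0 0.075 0 0 0 0.03;-0.008 0 0.1 0 0 0 0.03;-0.008 0 0.12 0 0 0 0.03;-0.008 0 0.135 0 0 0 0.03;-0.008 0 0.142 0 0 0 0.03;-0.008 0 0.145 0 0 0 0.03;-0.008 0 0.147 0 0 0 0.03;-0.008 0 0.147 0 0 0 0.03"
}}

```text
clock: 6.17
position: [0.4233, -0.3859, 0.013]
tool_rot: [3.141, -0.001, 0.106]
force: [-0.5, -0.7, -1.8]
grip_width: 0.0397
finger_force: 51.3
```

Call:
{"op": "send_rows", "data": {
  "plan": "0 0 0.001 0 0 0 0.03;0 0 0.002 0 0 0 0.03;0 0 0.002 0 0 0 0.03;0 0 0.003 0 0 0 0.03;0 0 0.003 0 0 0 0.03"
}}

```text
clock: 6.58
position: [0.4229, -0.3862, 0.0097]
tool_rot: [3.141, -0.0, 0.105]
force: [-0.8, -0.5, 1.9]
grip_width: 0.0391
finger_force: 51.8
```

Call:
{"op": "send_rows", "data": {
  "plan": "0 0 0 0 0 0 0.045;0 0 0 0 0 0 0.055;0 0 0 0 0 0 0.06;0 0 0 0 0 0 0.065;0 0 -0.01 0 0 0 0.065;0 0 -0.035 0 0 0 0.065;0 0 -0.07 0 0 0 0.065;0 0 -0.11 0 0 0 0.085;0 0 -0.15 0 0 0 0.085;0 0 -0.19 0 0 0 0.085"
}}

```text
clock: 7.42
position: [0.4224, -0.3856, 0.2021]
tool_rot: [3.142, -0.0, 0.106]
force: [-0.1, 0.1, -0.7]
grip_width: 0.085
finger_force: 0.0
```

Run:
```python
from h import *
c=cam('wrist'); save(c,'w3.png',s=.75); s=observe(); print(s['force'],s['grip_width'])
go((.52,-.10,.20),-12)
```

```text
[ 2.46551254 -2.53259564 10.76917089] 0.0849356874160127
t 7.47 now [ 0.4248 -0.3875  0.2097] shift [ 0.1248 -0.2759  0.0087] turn [ 0.3 -0.4 18. ]
```

View pics/w3.png

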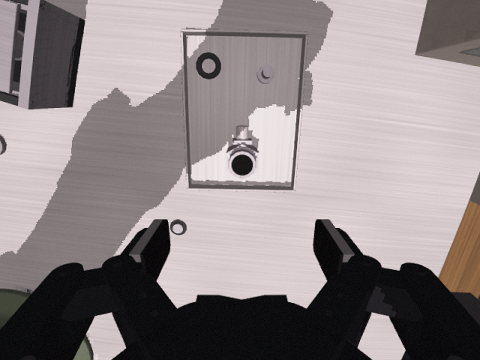

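The block stands upright in the tray's free half at (242,160), with the washer and bolt untouched. Next is the cover fin.

Call:
{"op": "send_rows", "data": {
  "plan": "0.015 -0.035 0 0 0 3 0.085;0.03 -0.07 0 0 0 6 0.085;0.04 -0.105 0 0 0 9 0.085;0.055 -0.14 0 0 0 12 0.085;0.065 -0.175 0 0 0 15 0.085;0.075 -0.21 0 0 0 18 0.085;0.085 -0.245 0 0 0 18 0.085;0.088 -0.275 0 0 0 18 0.085;0.088 -0.285 0 0 0 18 0.085;0.088 -0.285 0 0 0 18 0.085"
}}

```text
clock: 8.3
position: [0.4803, -0.0906, 0.2001]
tool_rot: [-3.141, -0.0, -0.205]
force: [0.7, -0.1, 0.1]
grip_width: 0.0853
finger_force: 0.0
```

Run:
```python
from h import *
c=cam('wrist'); save(c,'w4.png'); np.savez('w4.npz',**c)
go((.535,-.085,.2),-11.7)
print(proj(c,[(.537,-.083,.1085)]))
```

```text
t 8.35 now [ 0.4803 -0.0927  0.2   ] shift [ 0.0519 -0.0188 -0.    ] turn [ 0.  -0.  -0.2]
[[295.2452671  162.75467428]]
```

View pics/w4.png

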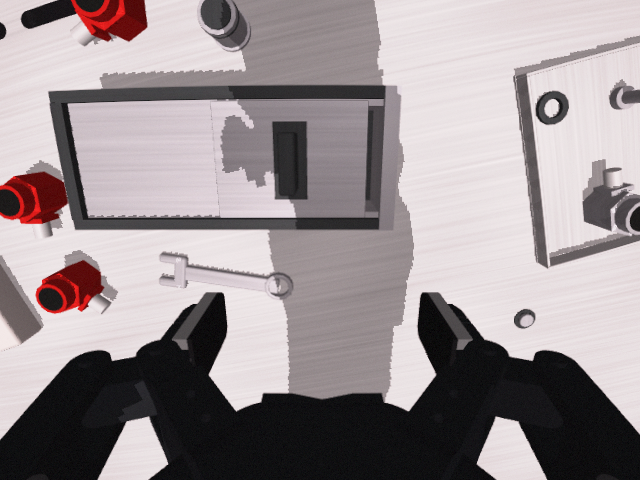

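Wrist view: fin top centred at about (287,164), cover edge seam at x≈213, ajar gap at x≈372. Bay corners are (50,92), (76,229), (383,87) and (380,228).

Run:
```python
from h import *
c=dict(np.load('w4.npz'))
f=onz(c,[(287,164)],.1085)[0]; print('fin',f)
b=onz(c,[(50,92),(76,229),(383,87),(380,228)],.076); print(b)
yaw=np.radians(-11.7);v=np.array([np.cos(yaw),np.sin(yaw)]);u=np.array([-v[1],v[0]])
o=(b[0,:2]+b[1,:2])/2-.134*u; print('origin',o, 'edge yaw',[np.degrees(np.arctan2(-(p-q)[0],(p-q)[1])) for p,q in((b[0],b[2]),(b[1],b[3]))])
print('fin bay',(f[:2]-o)@v,(f[:2]-o)@u)
print('seam', [((onz(c,[p],.0765)[0,:2]-o)@u) for p in((215,160),(367,160))])
go((f[0],f[1],.081),-11.7)
```

```text
fin [ 0.53734309 -0.07720213  0.1085    ]
[[ 0.62897388  0.09506882  0.076     ]
 [ 0.52053192  0.11808921  0.076     ]
 [ 0.57627203 -0.15660759  0.076     ]
 [ 0.46845208 -0.13719043  0.076     ]]
origin [ 0.5475794  -0.02463684] edge yaw [np.float64(-11.827026343373996), np.float64(-11.530733437912454)]
fin bay 0.000635942840587681 -0.05354892626086426
seam [np.float64(0.006736962321346167), np.float64(-0.11321436708770914)]
t 8.35 now [ 0.4803 -0.0927  0.2   ] shift [ 0.0526 -0.0269  0.119 ] turn [ 0.  -0.  -0.2]
```

Call:
{"op": "send_rows", "data": {
  "plan": "0.026 -0.014 0.02 0 0 0 0.085;0.0526 -0.027 0.04 0 0 0 0.07;0.0526 -0.027 0.06 0 0 0 0.06;0.0526 -0.027 0.08 0 0 0 0.05;0.0526 -0.027 0.1 0 0 0 0.05;0.0526 -0.027 0.112 0 0 0 0.05;0.0526 -0.027 0.116 0 0 0 0.05;0.0526 -0.027 0.116 0 0 0 0.05"
}}

```text
clock: 9.02
position: [0.537, -0.0787, 0.083]
tool_rot: [3.141, 0.001, -0.21]
force: [-0.7, -0.3, 0.3]
grip_width: 0.0501
finger_force: 0.0
```

Call:
{"op": "send_rows", "data": {
  "plan": "0 0 0 0 0 0 0.04;0 0 0 0 0 0 0.03;0 0 0 0 0 0 0.02;0 0 0 0 0 0 0.005;0 0 0 0 0 0 0.005;0 0 0 0 0 0 0.005;0 0 0 0 0 0 0.005",
  "grip_force": 40
}}

```text
clock: 9.6
position: [0.5378, -0.0779, 0.0843]
tool_rot: [3.142, -0.001, -0.209]
force: [-0.7, 0.0, 8.5]
grip_width: 0.0114
finger_force: 41.0
```

Call:
{"op": "send_rows", "data": {
  "plan": "0 -0.005 -0.001 0 0 0 0.005;0 -0.015 -0.001 0 0 0 0.005;0 -0.028 -0.001 0 0 0 0.005;0 -0.041 -0.001 0 0 0 0.005;0 -0.054 -0.001 0 0 0 0.005;0 -0.067 -0.001 0 0 0 0.005;0 -0.079 -0.001 0 0 0 0.005;0 -0.089 -0.001 0 0 0 0.005;0 -0.096 -0.001 0 0 0 0.005;0 -0.1 -0.001 0 0 0 0.005"
}}

```text
clock: 10.43
position: [0.5584, 0.0212, 0.0844]
tool_rot: [-3.141, -0.0, -0.208]
force: [3.1, -3.0, -6.1]
grip_width: 0.0113
finger_force: 42.4
```

Call:
{"op": "send_rows", "data": {
  "plan": "0 -0.002 0 0 0 0 0.005;0 -0.004 0 0 0 0 0.005;0 -0.006 0 0 0 0 0.005;0 -0.008 0 0 0 0 0.005;0 -0.008 0 0 0 0 0.005"
}}

```text
clock: 10.85
position: [0.5598, 0.0281, 0.0844]
tool_rot: [-3.141, 0.0, -0.209]
force: [3.2, 0.2, -7.1]
grip_width: 0.0109
finger_force: 42.4
```

Call:
{"op": "send_rows", "data": {
  "plan": "0 -0.002 0 0 0 0 0.005;0 -0.004 0 0 0 0 0.005;0 -0.006 0 0 0 0 0.005;0 -0.006 0 0 0 0 0.005"
}}

```text
clock: 11.18
position: [0.561, 0.0341, 0.0844]
tool_rot: [-3.142, 0.0, -0.209]
force: [2.0, -1.0, -6.1]
grip_width: 0.0111
finger_force: 42.6
```

Call:
{"op": "send_rows", "data": {
  "plan": "0 -0.001 0 0 0 0 0.005;0 -0.002 0 0 0 0 0.005;0 -0.003 0 0 0 0 0.005;0 -0.003 0 0 0 0 0.005"
}}

```text
clock: 11.52
position: [0.561, 0.0342, 0.0844]
tool_rot: [3.138, 0.001, -0.211]
force: [-1.6, -15.6, 0.1]
grip_width: 0.011
finger_force: 43.4
```

Call:
{"op": "send_rows", "data": {
  "plan": "0 0.003 0 0 0 0 0.005;0 0.003 0 0 0 0 0.02;0 0.003 0 0 0 0 0.035;0 0.003 0 0 0 0 0.05;0 0.003 0 0 0 0 0.05;0 0.003 -0.02 0 0 0 0.05;0 0.003 -0.05 0 0 0 0.05;-0.02 0.03 -0.09 0 0 0 0.07;-0.04 0.06 -0.12 0 0 0 0.085;-0.06 0.09 -0.14 0 0 0 0.085"
}}

```text
clock: 12.35
position: [0.493, -0.0297, 0.2181]
tool_rot: [-3.141, -0.001, -0.207]
force: [1.3, -1.1, 2.3]
grip_width: 0.0836
finger_force: 0.0
```

Call:
{"op": "send_rows", "data": {
  "plan": "-0.015 0.02 -0.01 0 0 0 0.085;-0.015 0.03 -0.01 0 0 0 0.085;-0.015 0.03 -0.01 0 0 0 0.085"
}}

```text
clock: 12.6
position: [0.472, -0.0584, 0.2273]
tool_rot: [3.141, -0.002, -0.212]
force: [1.2, -0.3, -0.8]
grip_width: 0.0849
finger_force: 0.0
```

Run:
```python
from h import *
go((.535,-.085,.2),-11.7)
c=cam('wrist'); save(c,'w5.png'); np.savez('w5.npz',**c)
```

```text
t 12.6 now [ 0.472  -0.0584  0.2273] shift [0.0671 0.0128 0.0274] turn [ 0.  -0.1 -0.4]
```

View pics/w5.png

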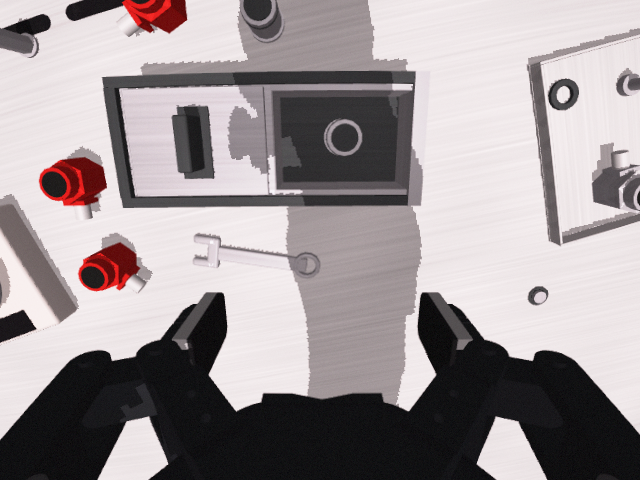

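The cover is fully open, with no gap left at the end stop. The canister's top ring is at (345,138) in the pocket, which spans x 275–408, y 90–192.

Run:
```python
from h import *
c=dict(np.load('w5.npz'))
g=cv2.cvtColor(c['img'],cv2.COLOR_RGB2GRAY)
m=(g[105:172,300:390]>90).astype(np.uint8); n,l,st,ce=cv2.connectedComponentsWithStats(m)
ct=max(cv2.findContours(m,0,2)[0],key=cv2.contourArea); e=cv2.fitEllipse(ct); print(e, e[0][0]+300,e[0][1]+105)
p=onz(c,[(344,137)],.068)[0];print('can',p, np.linalg.norm(onz(c,[(325,137)],.068)-onz(c,[(362,137)],.068)))
yaw=np.radians(-11.7);v=np.array([np.cos(yaw),np.sin(yaw)]);u=np.array([-v[1],v[0]]);o=np.array([.5472,-.0248])
print('bay',(p[:2]-o)@v,(p[:2]-o)@u)
q=onz(c,[(272,140),(411,140),(340,87),(340,197)],.07)[:,:2]-o; print('pocket edges',q@u,q@v)
q=onz(c,[(299,269)],.003);print(q)
go((p[0],p[1],.12),-11.7);go((p[0],p[1],.032),-11.7)
```

```text
((42.56835174560547, 31.79884910583496), (36.22949981689453, 38.162960052490234), 92.2637710571289) 342.56835174560547 136.79884910583496
can [ 0.53740147 -0.09180052  0.068     ] 0.032424567889234965
bay 0.00399190569819119 -0.06759545504090313
pocket edges [-0.00467289 -0.1261896  -0.06371534 -0.06439298] [ 0.00198609  0.00136928  0.04476715 -0.04883191]
[[ 0.39881947 -0.01441138  0.003     ]]
t 12.65 now [ 0.4726 -0.0569  0.2267] shift [0.0705 0.0206 0.1067] turn [-0.  -0.1 -0.3]
t 12.65 now [ 0.4726 -0.0569  0.2267] shift [0.0704 0.0206 0.1947] turn [-0.  -0.1 -0.3]
```

Call:
{"op": "send_rows", "data": {
  "plan": "0.035 0.01 0.02 0 0 0 0.07;0.0705 0.0205 0.04 0 0 0 0.055;0.0705 0.0205 0.07 0 0 0 0.05;0.0705 0.0205 0.1 0 0 0 0.05;0.0705 0.0205 0.125 0 0 0 0.05;0.0705 0.0205 0.15 0 0 0 0.05;0.0705 0.0205 0.17 0 0 0 0.05;0.0705 0.0205 0.187 0 0 0 0.05;0.0705 0.0205 0.194 0 0 0 0.05;0.0705 0.0205 0.194 0 0 0 0.05"
}}

```text
clock: 13.48
position: [0.5366, -0.0896, 0.0302]
tool_rot: [-3.141, 0.003, -0.207]
force: [-0.1, 1.6, -0.9]
grip_width: 0.0503
finger_force: 0.0
```

Call:
{"op": "send_rows", "data": {
  "plan": "0 0 0 0 0 0 0.045;0 0 0 0 0 0 0.04;0 0 0 0 0 0 0.035;0 0 0 0 0 0 0.022;0 0 0 0 0 0 0.022;0 0 0 0 0 0 0.022;0 0 0 0 0 0 0.022;0 0 0 0 0 0 0.022",
  "grip_force": 45
}}

```text
clock: 14.15
position: [0.5378, -0.0911, 0.0335]
tool_rot: [-3.141, -0.002, -0.209]
force: [-1.4, 0.1, 7.0]
grip_width: 0.0308
finger_force: 43.9
```

Call:
{"op": "send_rows", "data": {
  "plan": "0 0 -0.006 0 0 0 0.022;0 0 -0.018 0 0 0 0.022;0 0 -0.035 0 0 0 0.022;0 0 -0.06 0 0 0 0.022;0 0 -0.09 0 0 0 0.022;0 0 -0.12 0 0 0 0.022;0 0 -0.145 0 0 0 0.022;0 0 -0.16 0 0 0 0.022;0 0 -0.165 0 0 0 0.022"
}}

```text
clock: 14.9
position: [0.5381, -0.0912, 0.2011]
tool_rot: [-3.141, -0.005, -0.209]
force: [1.2, -0.7, -2.3]
grip_width: 0.031
finger_force: 44.7
```

Run:
```python
from h import *
go((.43,.30,.2),20); s=observe(); print(s['grip_width'],s['finger_force'],s['force'])
```

```text
t 14.9 now [ 0.5381 -0.0912  0.2011] shift [-0.1869 -0.3603  0.0004] turn [  0.1  -0.3 -32. ]
0.03095574140421971 44.70159351825714 [ 1.24448657 -0.6922891  -2.32727917]
```

Call:
{"op": "send_rows", "data": {
  "plan": "-0.008 -0.015 0 0 0 -1 0.022;-0.022 -0.043 0 0 0 -4 0.022;-0.038 -0.073 0 0 0 -7 0.022;-0.054 -0.104 0 0 0 -10 0.022;-0.07 -0.135 0 0 0 -13 0.022;-0.086 -0.166 0 0 0 -16 0.022;-0.102 -0.197 0 0 0 -19 0.022;-0.118 -0.228 0 0 0 -22 0.022;-0.134 -0.259 0 0 0 -25 0.022;-0.149 -0.288 0 0 0 -28 0.022"
}}

```text
clock: 15.73
position: [0.4495, 0.2235, 0.1971]
tool_rot: [-3.142, 0.001, 0.283]
force: [0.9, 0.2, -2.3]
grip_width: 0.0306
finger_force: 44.8
```

Run:
```python
from h import *
go((.43,.30,.2),20)
```

```text
t 15.73 now [0.4495 0.2235 0.1971] shift [ 0.0027 -0.0789 -0.0029] turn [-0.   0.  -3.8]
```

Call:
{"op": "send_rows", "data": {
  "plan": "0.001 -0.025 -0.003 0 0 -2 0.022;0.002 -0.05 -0.003 0 0 -4 0.022;0.003 -0.07 -0.003 0 0 -4 0.022;0.003 -0.078 -0.003 0 0 -4 0.022;0.003 -0.078 -0.003 0 0 -4 0.022;0.003 -0.078 -0.003 0 0 -4 0.022"
}}

```text
clock: 16.23
position: [0.4321, 0.2968, 0.1999]
tool_rot: [3.141, 0.001, 0.35]
force: [-0.0, -0.5, -2.0]
grip_width: 0.0307
finger_force: 44.8
```

Run:
```python
from h import *
c=cam('wrist'); save(c,'w6.png'); np.savez('w6.npz',**c)
go((.485,.348,.12),20)
```

```text
t 16.28 now [0.4324 0.2963 0.2   ] shift [ 0.0671 -0.0307  0.08  ] turn [ 0.  0. -0.]
```

View pics/w6.png

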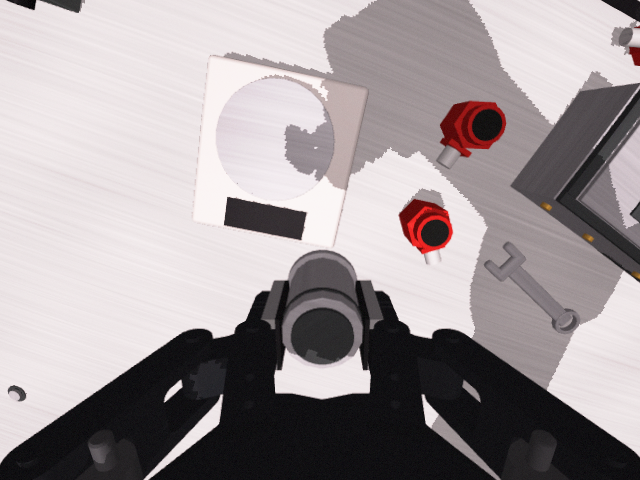

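The canister is held upright. The pan spans x 216–335 and y 77–201, centre about (275,139).

Run:
```python
from h import *
c=dict(np.load('w6.npz'))
e=onz(c,[(216,137),(335,141),(276,76.5),(274,201)],.056); print(e)
print(np.linalg.norm(e[0]-e[1]),np.linalg.norm(e[2]-e[3]))
m=e.mean(0); print(m); go((m[0],m[1],.12),20)
# cross-check from the fixed cameras (edges by brightness are weak; predict pixel)
for n in('scene','side'): print(proj(cam(n),[m])*1.25)
```

```text
[[0.46852104 0.4053237  0.056     ]
 [0.49919018 0.31076536 0.056     ]
 [0.5299376  0.37254818 0.056     ]
 [0.4333542  0.34297769 0.056     ]]
0.09940761685296691 0.10100875674539149
[0.48275076 0.35790373 0.056     ]
t 16.28 now [0.4324 0.2963 0.2   ] shift [ 0.0684 -0.0408  0.0799] turn [ 0.  0. -0.]
[[450.19981719 199.31623173]]
[[287.37658901 196.86799392]]
```

Call:
{"op": "send_rows", "data": {
  "plan": "0.02 -0.012 0 0 0 0 0.022;0.045 -0.025 0 0 0 0 0.022;0.0685 -0.039 0.015 0 0 0 0.022;0.0685 -0.039 0.04 0 0 0 0.022;0.0685 -0.039 0.07 0 0 0 0.022;0.0685 -0.039 0.095 0 0 0 0.022;0.0685 -0.039 0.112 0 0 0 0.022;0.0685 -0.039 0.121 0 0 0 0.022;0.0685 -0.039 0.124 0 0 0 0.022;0.0685 -0.039 0.124 0 0 0 0.022"
}}

```text
clock: 17.22
position: [0.4836, 0.3571, 0.0764]
tool_rot: [3.141, 0.0, 0.349]
force: [-0.4, -1.1, -2.0]
grip_width: 0.0308
finger_force: 44.9
```

Call:
{"op": "send_rows", "data": {
  "plan": "0 0 0.001 0 0 0 0.022;0 0 0.002 0 0 0 0.022;0 0 0.003 0 0 0 0.022;0 0 0.004 0 0 0 0.022;0 0 0.004 0 0 0 0.022"
}}

```text
clock: 17.63
position: [0.4835, 0.3575, 0.0726]
tool_rot: [-3.142, -0.0, 0.35]
force: [0.3, -0.3, -2.5]
grip_width: 0.0305
finger_force: 44.9
```

Call:
{"op": "send_rows", "data": {
  "plan": "0 0 0.0005 0 0 0 0.022;0 0 0.001 0 0 0 0.022;0 0 0.0015 0 0 0 0.022;0 0 0.0015 0 0 0 0.022"
}}

```text
clock: 17.97
position: [0.4835, 0.3575, 0.0715]
tool_rot: [3.141, -0.0, 0.35]
force: [-3.8, -3.2, 10.2]
grip_width: 0.0312
finger_force: 46.3
```

Contact. Release and retreat straight up.

Call:
{"op": "send_rows", "data": {
  "plan": "0 0 -0.001 0 0 0 0.033;0 0 -0.001 0 0 0 0.04;0 0 -0.001 0 0 0 0.05;0 0 -0.001 0 0 0 0.055;0 0 -0.01 0 0 0 0.055;0 0 -0.03 0 0 0 0.055;0 0 -0.06 0 0 0 0.055;0 0 -0.095 0 0 0 0.055;0 0 -0.125 0 0 0 0.07;-0.03 0.02 -0.14 0 0 0 0.085"
}}

```text
clock: 18.8
position: [0.4643, 0.333, 0.215]
tool_rot: [-3.137, -0.006, 0.351]
force: [0.6, 0.4, 0.2]
grip_width: 0.077
finger_force: 0.0
```

Call:
{"op": "send_rows", "data": {
  "plan": "-0.035 0.015 0 0 0 0 0.085;-0.035 0.015 0 0 0 0 0.085;-0.035 0.015 0 0 0 0 0.085"
}}

```text
clock: 19.05
position: [0.4338, 0.3012, 0.2121]
tool_rot: [3.141, -0.001, 0.349]
force: [0.5, 0.6, -0.0]
grip_width: 0.085
finger_force: 0.0
```

Run:
```python
from h import *
c=cam('wrist'); save(c,'w7.png'); np.savez('w7.npz',**c)
print(proj(c,[(.4828,.3579,.056),(.4835,.3573,.106)]))
go((.561,.034,.2),-11.7)
```

```text
[[281.09835754 143.95426528]
 [274.08748054 145.22053393]]
t 19.1 now [0.4346 0.3022 0.2118] shift [0.027  0.2953 0.0118] turn [-0.  -0.1 31.7]
```

View pics/w7.png

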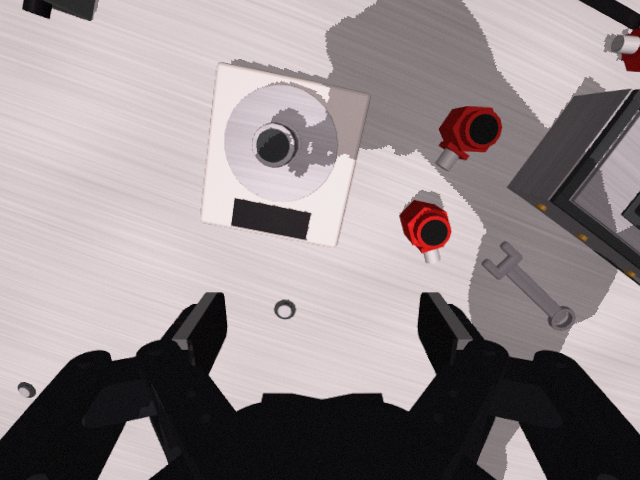

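The canister stands upright with its top at (274,146), as predicted. The pan spans 224–339 × 83–202, so the canister is centred within about 2 mm. Back to the fin.

Call:
{"op": "send_rows", "data": {
  "plan": "0.003 0.02 0 0 0 3 0.085;0.006 0.05 0 0 0 6 0.08;0.008 0.085 0 0 0 10 0.075;0.011 0.12 0 0 0 14 0.07;0.014 0.155 0 0 0 18 0.06;0.017 0.19 0 0 0 22 0.06;0.02 0.225 0 0 0 26 0.05;0.024 0.26 0 0 0 30 0.05;0.027 0.285 0 0 0 32 0.05;0.027 0.295 0 0 0 32 0.05"
}}

```text
clock: 19.93
position: [0.563, 0.031, 0.2106]
tool_rot: [3.141, -0.001, -0.215]
force: [-0.2, -0.5, -0.7]
grip_width: 0.0499
finger_force: 0.0
```

Run:
```python
from h import *
go((.561,.034,.085),-11.7)
```

```text
t 19.93 now [0.563  0.031  0.2106] shift [-0.0026 -0.0026  0.1256] turn [ 0.  -0.  -0.6]
```

Call:
{"op": "send_rows", "data": {
  "plan": "-0.0026 -0.003 0.02 0 0 -0.6 0.05;-0.0026 -0.003 0.05 0 0 -0.6 0.05;-0.0026 -0.003 0.08 0 0 -0.6 0.05;-0.0026 -0.003 0.105 0 0 -0.6 0.05;-0.0026 -0.003 0.12 0 0 -0.6 0.05;-0.0026 -0.003 0.125 0 0 -0.6 0.05;-0.0026 -0.003 0.125 0 0 -0.6 0.04;-0.0026 -0.003 0.125 0 0 -0.6 0.03;-0.0026 -0.003 0.125 0 0 -0.6 0.02;-0.0026 -0.003 0.125 0 0 -0.6 0.005",
  "grip_force": 40
}}

```text
clock: 20.77
position: [0.5589, 0.0345, 0.0872]
tool_rot: [3.137, -0.001, -0.2]
force: [-6.5, -1.1, 20.5]
grip_width: 0.0111
finger_force: 42.1
```

Call:
{"op": "send_rows", "data": {
  "plan": "0 0 0 0 0 0 0.005;0 0 0 0 0 0 0.005;0 0 0 0 0 0 0.005;0 0.005 0 0 0 0 0.005;0 0.015 0 0 0 0 0.005;0 0.028 0 0 0 0 0.005;0 0.041 0 0 0 0 0.005;0 0.054 0 0 0 0 0.005;0 0.066 0 0 0 0 0.005;0 0.074 0 0 0 0 0.005"
}}

```text
clock: 21.6
position: [0.5444, -0.0356, 0.0872]
tool_rot: [-3.141, -0.001, -0.199]
force: [-5.2, 4.4, 13.8]
grip_width: 0.0113
finger_force: 41.8
```

Call:
{"op": "send_rows", "data": {
  "plan": "0 0.01 -0.001 0 0 0 0.005;0 0.02 -0.001 0 0 0 0.005;0 0.03 -0.001 0 0 0 0.005;0 0.038 -0.001 0 0 0 0.005;0 0.043 -0.001 0 0 0 0.005;0 0.045 -0.001 0 0 0 0.005;0 0.045 -0.001 0 0 0 0.005"
}}

```text
clock: 22.18
position: [0.5351, -0.0801, 0.0872]
tool_rot: [3.141, -0.0, -0.2]
force: [-4.0, -2.3, 7.7]
grip_width: 0.0113
finger_force: 43.3
```

Call:
{"op": "send_rows", "data": {
  "plan": "0 0.002 0 0 0 0 0.005;0 0.004 0 0 0 0 0.005;0 0.006 0 0 0 0 0.005;0 0.007 0 0 0 0 0.005;0 0.007 0 0 0 0 0.005"
}}

```text
clock: 22.6
position: [0.5339, -0.0863, 0.0873]
tool_rot: [3.141, -0.0, -0.199]
force: [-3.7, 0.9, 8.2]
grip_width: 0.0109
finger_force: 43.3
```

Call:
{"op": "send_rows", "data": {
  "plan": "0 0.001 0 0 0 0 0.005;0 0.002 0 0 0 0 0.005;0 0.003 0 0 0 0 0.005;0 0.004 0 0 0 0 0.005;0 0.004 0 0 0 0 0.005"
}}

```text
clock: 23.02
position: [0.5335, -0.088, 0.0873]
tool_rot: [-3.139, -0.0, -0.197]
force: [-1.2, 12.9, 6.8]
grip_width: 0.0112
finger_force: 43.2
```

Call:
{"op": "send_rows", "data": {
  "plan": "0 -0.0015 0 0 0 0 0.005;0 -0.0015 0 0 0 0 0.02;0 -0.0015 0 0 0 0 0.035;0 -0.0015 0 0 0 0 0.05;0 -0.0015 0 0 0 0 0.05;0 -0.0015 -0.02 0 0 0 0.05;0 -0.0015 -0.05 0 0 0 0.05;-0.02 -0.0015 -0.09 0 0 0 0.07;-0.04 -0.0015 -0.12 0 0 0 0.085;-0.06 -0.0015 -0.14 0 0 0 0.085"
}}

```text
clock: 23.85
position: [0.4745, -0.0762, 0.2295]
tool_rot: [-3.141, -0.002, -0.198]
force: [0.5, -0.4, 0.6]
grip_width: 0.0832
finger_force: 0.0
```

Call:
{"op": "send_rows", "data": {
  "plan": "-0.01 0 0 0 0 0 0.085;-0.01 0 0 0 0 0 0.085;-0.01 0 0 0 0 0 0.085;-0.01 0 0 0 0 0 0.085"
}}

```text
clock: 24.18
position: [0.4653, -0.0744, 0.2262]
tool_rot: [-3.142, 0.001, -0.198]
force: [0.7, 0.2, -0.6]
grip_width: 0.0849
finger_force: 0.0
```

Run:
```python
from h import *
c=cam('wrist'); f=cam('side')
a=cv2.resize(c['img'],(400,300));b=cv2.resize(f['img'],(400,300))
cv2.imwrite('pics/fin.png',np.hstack([a,b])[...,::-1])
yaw=np.radians(-11.7);v=np.array([np.cos(yaw),np.sin(yaw)]);u=np.array([-v[1],v[0]]);o=np.array([.5472,-.0248])
print((np.array([.5335,-.088])-o)@u)
```

```text
-0.06466506757767981
```

View pics/fin.png

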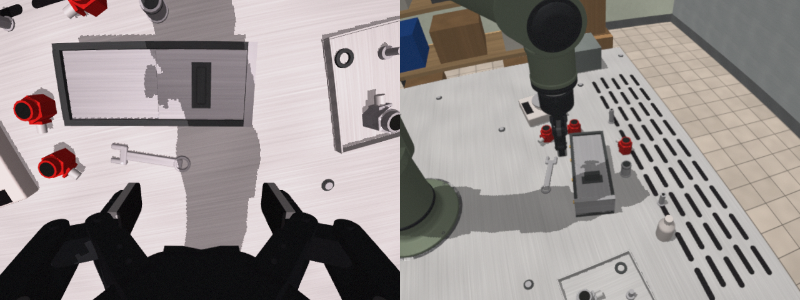

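The cover is shut: no gap at its -y end, x≈245 in the left view, and 125 mm of travel. The block is upright in the tray and the other things are in place.

```bash
python3 -c "
from workcell import bot; print(bot.job_done())"
```

```text
the job is handed in; nothing more can be done
None
```

The job is handed in at about 24 s on the robot's clock: the valve block is upright in the tray, the canister is upright within about 2 mm of the pan's centre, the cover was opened to its end stop and shut again, and the other items I could see are in place.

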